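# Index the turntable disc and key it

### The arm

A 6-joint arm with a two-finger parallel gripper is mounted at the origin on the work surface. World frame = base frame: x ahead of the robot, y to its left, z up, the work surface at z = 0. Lengths are in m, angles in rad, forces in N, time in s.
With the tool pointing down it reaches from about 0.3 to 0.875 m from the base axis. Payload 6.4 kg.
Tool frame: the origin (TCP) lies midway between the tips of the shut fingers; the grasp point (between the pads) lies ctrl.grip_depth behind it (ctrl.grip_depth is the distance from the TCP to the grasp point, in m); x points along the fingers, y is the direction in which the jaws open and shut, and the axes are right-handed (so a half turn about x gives the same grasp; the last joint's range is limited). The gripper opens to 85 mm and grips with 20 to 120 N. Pads are 22 mm wide; open, the fingers measure 114 mm over their backs; the gripper's body (76 mm by 85 mm) begins 54 mm behind the grasp point. The pads swing forward as they close: fully open they stand 13 mm farther back than shut.
Start: joints at [0.977, 0.181, 1.607, -0, 1.354, -0.206], TCP at [0.217, 0.532, 0.231] pointing down, gripper open.
Joint ranges: [-2.99, 2.99], [-0.89, 2.07], [0.3, 2.58], [-1.14, 4.28], [0, 2.63], [-3.12, 3.12]. Speed limits (rad/s): [2.57, 2.57, 3.01, 3.14, 3.14, 3.14].

### API

Orientations are given as a unit quaternion [w, x, y, z].
In Python, from bench import ctrl gives the robot as it stands.
- The arm moves only by the tool carry_out, never from a script. Its argument "motion" is one flat list of numbers, 7 for each row, row after row: the turn, a rotation vector about the tool's x, y, z in degrees, then the shift along the tool's x, y, z in m, then the gripper's target within -1 to 1 (shut at 1, half-way at 0, fully open at -1). A call has 1 to 10 rows; each row shifts and turns the pose as measured when the row begins, along the tool's axes as they then stand; what a row does not reach is not made up. A row lasts 1/10 s, in which the tool goes at most 50 mm and 8.59 degrees, less where a joint would pass 70% of its speed; a pose out of reach is approached as far as the arm can. A call with a gripper value outside its range is refused whole. The fingers move at their own pace and stop on an object; the grip force is fixed at half the most. Time passes only in rows, so rows that do not move let the fingers close. It gives the time, the measured TCP pose, the force and the opening at its end, in the units of the state.
- ctrl.get_obs(): the state, without advancing time (a new reading comes with each control period).
- ctrl.camera(name): name is "scene" or "top" or "wrist"; returns the picture (400x640x3 uint8, blue, green, red); there is no depth.
- ctrl.camera_params(name): a dict with "mtx" (3x3 intrinsics, pixels), "k1" (the pictures are not rectified: a ray, as slopes to the right and down, at radius r is drawn at 1 + k1 r^2 times it, then the intrinsics apply), "pose" (4x4, takes a point from camera to world coordinates); the wrist camera has in their place "hand_eye" (4x4, takes a point from camera to tool coordinates, whose origin is the TCP and whose axes are the tool frame's). Camera axes: x right, y down, z forward; pixel columns grow to the right and rows downward; lengths in m; the calibration is good to about 2 mm. A picture is of the moment at which its call begins: read the wrist's pose just before it. camera_params takes no time and is no camera call.
- ctrl.hand_in(): hands the job in, once; it reports no verdict.
Trained networks look in the newest picture that a camera, given by its name, has taken for a name from the list of things; names that differ only in an ending like _2 or _b are one class to them, and where a whole thing is asked for, a point or a joint stands for the part that bears it (a point fixed in the world has none). Each returns a list of dicts, best first, with "conf" (0 to 1); they miss things now and then, are a little off and sometimes report something else, mostly with a low value. They report only what shows in the picture. A call takes as long as a camera call. They do not tell look-alikes from the thing itself.
- ctrl.boxes_of(camera, thing): "point" ([x, y, z] in m, in the coordinates of the camera as it stood for that picture, good to about 4 mm: the middle of the surface that is visible of it).
- ctrl.trace(camera, thing): "pixels" (400x640 bool, what is visible of it).
- ctrl.landmark_of(camera, thing): "point" ([x, y, z] in m, in the coordinates of the camera as it stood for that picture, good to about 4 mm: a listed point, or the origin of a listed thing).
The state is a dict: "time_s": time; "q": joint angles; "dq": joint speeds; "joint_efforts": joint torques, N m; "eef_pos": TCP position; "eef_rot": TCP orientation; "wrist_force": force on the tool from outside, world axes, zero at the start; "torque": the same for the moment, N m; "opening": opening from 0.0 (shut) to 1.0 (fully open).
Only numpy, scipy, OpenCV 4.12 (cv2) and the standard library are available. Lean on these libraries where they do the work, as an engineer would, in place of code of your own. Each camera call takes 0.05 s, during which the arm holds its last target. There are 200 camera calls.

### The job

Turn the three-eared disc on its axle by gently pushing its ears around until the notch in its rim faces the sliding key, with the key still drawn back. Then push the key by its tab into the notch until it meets the set screw there and press it home with a steady push of about 10 N for half a second, never pressing on disc or key with more than 16 N. Leave the key in the notch with the disc flat on its plate, and do not disturb the other things on the desk.

Things in the scene. Friction and masses are not known exactly. Their poses are not given: they have to be found in the camera images.
- axle (a point): The stand: a fixed plywood plate (225 x 170 x 14 mm, flat on the table) with an upright aluminium axle stub, 24 mm across, its top 40 mm above the table. This point is on the axle's centre line, 23 mm above the table. Its x axis points level from the axle to the sliding key (a short dark line on the plate lies along it), z up.
- mark (a point): Fixed point of the stand, 50 mm from the axle along the stand's x axis, 23 mm above the table: where the middle of the notch's mouth must finally be. Axes as those of axle.
- disc: Loose grey plastic disc lying flat on the plate around the axle (1 mm play). 104 mm across, 18 mm thick, top 32 mm above the table, 0.2 to 0.4 kg; about 1 N at an ear turns it and it stops where left. Three ears, 16 mm wide, as thick as the disc, reach out to 74 mm from its centre at 90, 180 and 270 degrees from the notch. Origin: on its axis, at its underside. x axis towards the notch, z up.
- notch (a point): Middle of the mouth of the notch in the disc's rim: 50 mm from the disc's centre, half-way up the rim. x axis points outward from the disc's centre. The notch is 17 mm wide, straight-sided, open above and below, its floor 22 mm from the disc's centre. From the floor a steel set screw 8 mm across stands out along the notch, 2 to 16 mm, differently each time; it does not move. At the start it is 0.6 to 2.1 rad anticlockwise (from above) of the mark.
- key_tab (a point): Centre of the upright tab of the aluminium sliding key: 12 mm along the slide, 14 mm wide, 29 to 63 mm above the table. The key is a 14 mm wide bar that slides straight to the axle between two cheeks (30 mm high, 37 mm wide over both, 82 to 132 mm from the axle). Its tapered nose has its tip (7 mm wide) 40 mm nearer the axle than this point. Axes as axle: x points away from the axle.
- key (a joint): How far the key is slid towards the axle, m: 0 drawn back (tab centre 122 mm, nose tip 82 mm from the axle, ears pass freely), somewhere from 0.043 to 0.059 when its nose meets the set screw in the notch (feel for it), 0.064 end stop. About 1.5 N of friction; it stays where it is left. The set screw is a hard stop.
- motor: Bystander, to be left alone: small yellow gear motor, 90 x 22 x 19 mm, lying beside the stand.
- wheel: Bystander, to be left alone: small black toy wheel lying flat, 64 mm across, 24 mm high, beside the stand.
- battery_box: Bystander, to be left alone: open black battery holder, 65 x 60 x 17 mm.
- mouse: Bystander, to be left alone: black computer mouse, 104 x 60 x 34 mm.
- screwdriver: Bystander, to be left alone: screwdriver, 170 mm long, lying down.
There are look-alikes about, which are no part of the job. Of the things like the disc, leave any that is purple or yellow; of the rest the larger one is meant.

How it is judged:
On the way, in this order (a step that is already met when the one before it is completed fails the run):
1. the notch has been turned to face the key (its mouth within 6 mm of the mark) with the key still drawn back (slid less than 20 mm) (horizontal distance between notch and mark below 0.006 m and value of joint key below 0.02 m), for 0.2 s.
2. the key is pressed on the set screw in the notch with more than 6 N for 0.3 s (contact force between key and disc above 6 N and value of joint key above 0.042 m and horizontal distance between notch and mark below 0.004 m), for 0.3 s.
At the end, for the whole second after the job is handed in: The key is left slid in at least 42 mm, its nose in the notch; the middle of the notch's mouth is within 4 mm of the mark; the disc lies flat on its plate (within 2.5 mm and 0.04 rad) and at rest (value of joint key above 0.042 m and horizontal distance between notch and mark below 0.004 m and height (world z) of disc below 0.0165 m and angle between disc's own z axis and vertical below 0.04 rad and linear speed of disc below 0.02 m/s); the robot touches nothing.
It fails at once if the fingers press on the disc with more than 16 N (contact force between the fingers and disc above 16 N).
It fails at once if the key is pressed on the disc with more than 16 N (contact force between key and disc above 16 N).
It fails at once if one of the other things is moved by more than 15 mm (distance of any of motor, wheel, battery_box, mouse, screwdriver from where it was at the start of the episode above 0.015 m).
It also fails if it takes over 67 s, if anything falls off the work surface, if the arm or the gripper's body presses on something with over 40 N, if the wrist force passes 120 N, or if a joint passes its speed limit or range.

## Working session

There is one attempt and no reset: what is moved stays moved. The work goes in short steps, Python scripts to look and compute and a tool call to move; the robot and the scene stay as the last step left them, time stands still between calls to the robot, and variables do not carry over. Pictures are saved under pics/ and viewed, about 8 in all and at most 12, crops included, and the job is handed in when it is done.

Besides the shell and the picture viewer there is one more tool, called after ">>>" as name(argument=value, ...) on one line, values as JSON. carry_out: Moves the arm, as the interface text tells. Its arguments: {"type":"object","properties":{"motion":{"type":"array"}},"required":["motion"]}

```bash
ls; mkdir -p pics
cat > h.py <<'E'
import numpy as np, cv2
from scipy.spatial.transform import Rotation as R
from bench import ctrl
def T():
    o=ctrl.get_obs(); q=np.array(o["eef_rot"]); M=np.eye(4); M[:3,:3]=R.from_quat(q[[1,2,3,0]]).as_matrix(); M[:3,3]=o["eef_pos"]; return M
def cam(n):
    p=ctrl.camera_params(n); P=T()@np.array(p["hand_eye"]) if n=="wrist" else np.array(p["pose"])
    return np.array(p["mtx"]),p["k1"],P
def proj(c,X):
    K,k,P=c; x=np.linalg.inv(P)@np.append(X,1); s=x[:2]/x[2]; s=s*(1+k*(s@s)); return K[:2,:2]@s+K[:2,2]
def unproj(c,uv,z):
    K,k,P=c; d=np.linalg.solve(K[:2,:2],np.array(uv,float)-K[:2,2]); s=d.copy()
    for _ in range(20): s=d/(1+k*(s@s))
    r=P[:3,:3]@np.append(s,1); return P[:3,3]+r*(z-P[2,3])/r[2]
def w(c,p): return c[2][:3,:3]@np.array(p)+c[2][:3,3]
E
python3 - <<'E'
from h import *
np.set_printoptions(precision=4,suppress=True)
for n in ["top","scene"]:
    c=cam(n); im=ctrl.camera(n); cv2.imwrite(f"pics/{n}0.png",im)
    print(n,c[2][:3,3])
    for t in ["axle","mark","disc","notch","key_tab"]:
        for r in ctrl.landmark_of(n,t): print(t,round(r["conf"],2),w(c,r["point"]),proj(c,w(c,r["point"])))
o=ctrl.get_obs();print(o, ctrl.grip_depth)
E
```

```text
pics
top [0.4707 0.0105 1.1338]
axle 0.83 [0.5898 0.1126 0.0259] [275.4138 194.4231]
mark 0.88 [0.545  0.0937 0.0273] [283.1381 212.5826]
mark 0.43 [0.4824 0.0705 0.0496] [292.2134 238.1806]
disc 0.96 [ 0.8038 -0.0058 -0.003 ] [323.0085 111.8147]
disc 0.86 [ 0.2985  0.178  -0.0061] [250.0104 313.414 ]
disc 0.74 [ 0.4046 -0.1374 -0.0002] [377.2208 269.1504]
disc 0.65 [0.5957 0.1136 0.0135] [275.4875 192.5721]
notch 0.88 [ 0.3621 -0.1118  0.0118] [367.7049 287.013 ]
notch 0.84 [ 0.7873 -0.0426  0.0089] [337.7051 116.8584]
notch 0.62 [0.6052 0.0712 0.0222] [292.4111 188.2332]
notch 0.58 [0.2833 0.233  0.0123] [226.1433 321.1524]
key_tab 0.45 [0.4837 0.0691 0.0475] [292.8663 237.6185]
scene [0.948  0.5337 0.9922]
mark 0.91 [0.5437 0.0958 0.0221] [349.2533 233.718 ]
mark 0.28 [0.5324 0.3551 0.0021] [422.9526 311.8741]
disc 0.97 [ 0.8048 -0.0085 -0.0018] [240.965  264.2391]
disc 0.88 [0.302  0.1803 0.0035] [439.4674 212.0957]
disc 0.74 [0.588 0.111 0.016] [339.1273 248.3114]
disc 0.56 [ 0.4046 -0.1435  0.0003] [334.6166 157.3949]
notch 0.88 [ 0.3647 -0.1117  0.0079] [352.1832 155.9612]
notch 0.77 [0.2826 0.2274 0.0102] [458.1206 218.7895]
notch 0.7 [ 0.786  -0.0435  0.0095] [239.5013 248.2448]
key_tab 0.42 [0.4787 0.0681 0.0498] [362.7194 207.5863]
{'time_s': 0.6, 'q': array([ 0.9767,  0.1808,  1.607 ,  0.    ,  1.3538, -0.2063]), 'dq': array([-0.001 , -0.0008, -0.0014,  0.0004,  0.0009, -0.001 ]), 'joint_efforts': array([ -0.0007, -44.4592, -35.1519,  -0.0003,   0.0009,  -0.    ]), 'eef_pos': array([0.2174, 0.5323, 0.2313]), 'eef_rot': array([ 0.6939,  0.1363,  0.6939, -0.1362]), 'wrist_force': array([ 0.3662,  0.1915, -0.3336]), 'torque': array([ 0.0294, -0.0048, -0.0453]), 'opening': 0.9985900991739587} 0.0187
```

View pics/top0.png

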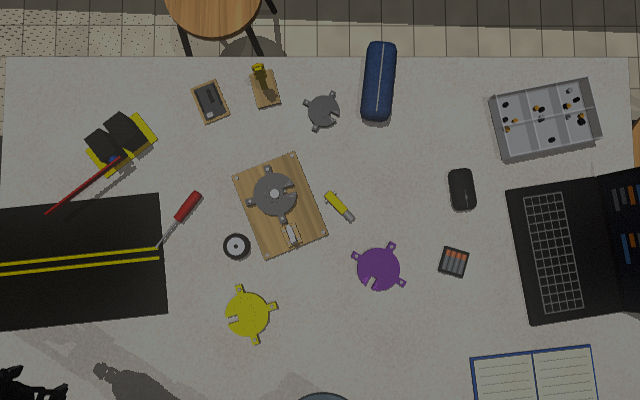

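The target is the grey disc on the plywood plate, about (275,194). The look-alikes are a smaller grey disc (323,112), a purple one (378,268) and a yellow one (248,313). I'll go over the stand for a close wrist view.

```bash
cat >> h.py <<'E'
def goal(pos,yaw):  # tool x down, tool y at yaw; returns rotvec deg, shift (tool axes)
    M=T(); y=np.array([np.cos(yaw),np.sin(yaw),0]); x=np.array([0,0,-1.]); G=np.c_[x,y,np.cross(x,y)]
    return np.degrees(R.from_matrix(M[:3,:3].T@G).as_rotvec()), M[:3,:3].T@(np.array(pos)-M[:3,3])
E
python3 - <<'E'
from h import *
np.set_printoptions(precision=4,suppress=True)
M=T();print(M[:3,:3]); print(np.array(ctrl.camera_params("wrist")["hand_eye"]))
for yw in [202,22,112,-68]: print(yw,goal([.57,.1,.28],np.radians(yw)))
E
```

```text
[[-0.      0.3782  0.9257]
 [ 0.      0.9257 -0.3782]
 [-1.      0.     -0.    ]]
[[-0.0004 -0.3224  0.9466 -0.1435]
 [ 1.     -0.0003  0.0003 -0.0007]
 [ 0.0002  0.9466  0.3224 -0.0834]
 [ 0.      0.      0.      1.    ]]
202 (array([-134.2195,    0.0002,   -0.0012]), array([-0.0487, -0.2669,  0.4899]))
22 (array([45.7805, -0.001 , -0.0002]), array([-0.0487, -0.2669,  0.4899]))
112 (array([-44.2195,  -0.0005,  -0.0008]), array([-0.0487, -0.2669,  0.4899]))
-68 (array([135.7805,  -0.001 ,   0.0007]), array([-0.0487, -0.2669,  0.4899]))
```

>>> carry_out(motion=[0,0,0,-0.002,-0.024,0.041,1,0,0,0,-0.002,-0.024,0.041,1,0,0,0,-0.002,-0.024,0.041,1,0,0,0,-0.002,-0.024,0.041,1,0,0,0,-0.002,-0.024,0.041,1,0,0,0,-0.002,-0.024,0.041,1,0,0,0,-0.002,-0.024,0.041,1,0,0,0,-0.002,-0.024,0.041,1,0,0,0,-0.002,-0.024,0.041,1,0,0,0,-0.002,-0.024,0.041,1])

```text
time_s: 1.6
eef_pos: [0.5142, 0.1474, 0.2533]
eef_rot: [0.696, 0.134, 0.693, -0.13]
wrist_force: [0.8, 0.9, 1.3]
opening: 0.003
```

>>> carry_out(motion=[-7.4,0,0,0,0,0,1,-7.4,0,0,0,0,0,1,-7.4,0,0,0,0,0,1,-7.4,0,0,0,0,0,1,-7.4,0,0,0,0,0,1,-7.2,0,0,0,0,0,1,0,0,0,0,0,0,1])

```text
time_s: 2.3
eef_pos: [0.5193, 0.139, 0.2539]
eef_rot: [0.695, -0.145, 0.689, 0.146]
wrist_force: [0.2, -0.3, -0.3]
opening: 0.002
```

```bash
cat > look.py <<'E'
import sys
from h import *
np.set_printoptions(precision=4,suppress=True)
c=cam("wrist"); im=ctrl.camera("wrist"); cv2.imwrite(f"pics/{sys.argv[1]}.png",im)
o=ctrl.get_obs(); print(o["time_s"],o["eef_pos"],o["q"],o["wrist_force"],o["opening"])
for t in ["axle","mark","disc","notch","key_tab"]:
    for r in ctrl.landmark_of("wrist",t): print(t,round(r["conf"],2),w(c,r["point"]),proj(c,w(c,r["point"])))
E
python3 look.py w1
```

```text
2.35 [0.5193 0.139  0.2539] [ 0.0395  0.0723  1.6815  0.0019  1.3805 -1.9422] [0.1506 0.2169 0.294 ] -0.0016286639840374128
axle 0.58 [0.5954 0.1127 0.0249] [274.0976 211.9285]
mark 0.93 [0.5448 0.0974 0.0203] [277.5522 174.1822]
disc 0.84 [0.5918 0.115  0.016 ] [277.3727 208.0702]
disc 0.82 [ 0.8027 -0.0056  0.0022] [163.5522 287.587 ]
disc 0.76 [0.2978 0.1775 0.004 ] [417.8874  12.5254]
notch 0.85 [ 0.7845 -0.0404  0.0054] [144.0567 272.4699]
notch 0.85 [0.2836 0.2329 0.0102] [466.0851  20.6587]
notch 0.72 [0.6067 0.0647 0.0224] [239.2146 205.2246]
notch 0.22 [0.4787 0.0651 0.0447] [270.1294 118.3376]
key_tab 0.68 [0.4766 0.0669 0.0471] [271.9171 117.4066]
```

View pics/w1.png

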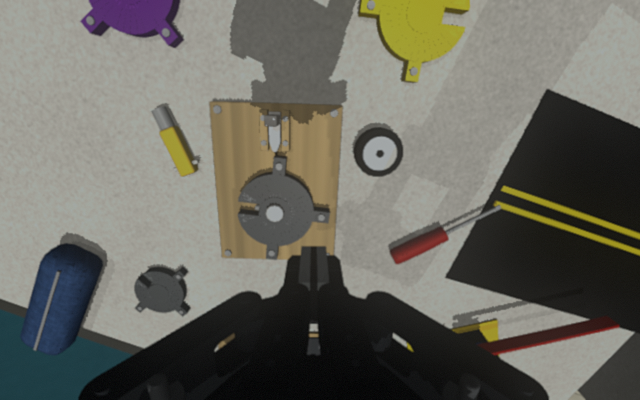

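The wrist picture shows the stand at (275,180), the target disc around the axle at (274,213), the notch facing left at (245,207), ears at (279,165), (321,216) and (272,252), and the key at (274,130). I'll make one close crop to refine this.

Run:
```python
from h import *
im=cv2.imread("pics/w1.png")[95:265,200:350]; cv2.imwrite("pics/w1c.png",cv2.resize(im,None,fx=3.5,fy=3.5,interpolation=cv2.INTER_CUBIC))
```

```text
(no output)
```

View pics/w1c.png

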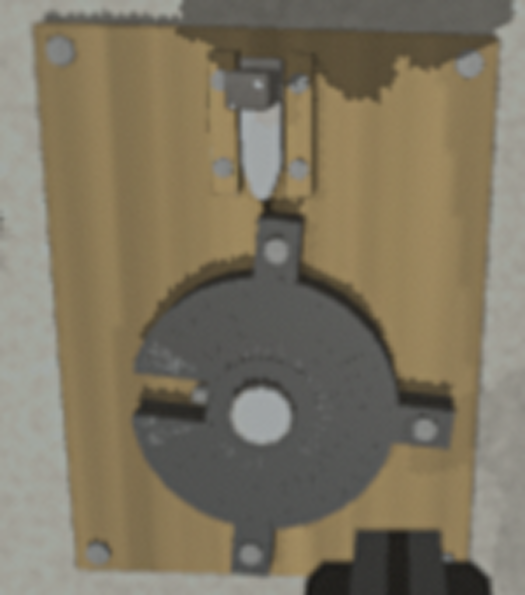

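Run:
```python
from h import *
np.set_printoptions(precision=4,suppress=True)
c=cam("wrist"); f=lambda u,v,z: unproj(c,(u/3.5+200,v/3.5+95),z)
a=f(261,416,.04); print("axle",a)
def pol(n,p,o=None):
    d=p-(a if o is None else o); print(n,p,np.hypot(*d[:2]).round(4),np.degrees(np.arctan2(d[1],d[0])).round(1))
C=[f(35,27,.014),f(498,38,.014),f(470,572,.014),f(78,568,.014)]
for i in range(4): pol("edge",C[i],C[i-1])
E=[f(277,251,.032),f(425,430,.032),f(250,555,.032)]
for e in E: pol("ear",e)
pol("notch mouth",f(138,392,.032)); pol("screwtip",f(200,396,.023)); pol("nose",f(261,200,.02)); pol("cheekmid",f(261,85,.03))
```

```text
axle [0.5914 0.1138 0.04  ]
edge [ 0.494  -0.0151  0.014 ] 0.2222 -158.3
edge [0.4309 0.1402 0.014 ] 0.1676 112.1
edge [0.634  0.2234 0.014 ] 0.2195 22.3
edge [0.7004 0.0669 0.014 ] 0.17 -67.0
ear [0.5314 0.096  0.032 ] 0.0626 -163.4
ear [0.5746 0.175  0.032 ] 0.0634 105.4
ear [0.6539 0.1318 0.032 ] 0.065 16.1
notch mouth [0.6046 0.0667 0.032 ] 0.0489 -74.4
screwtip [0.6003 0.0889 0.023 ] 0.0264 -70.3
nose [0.5187 0.0831 0.02  ] 0.079 -157.1
cheekmid [0.4789 0.0691 0.03  ] 0.1211 -158.3
```

```bash
cat >> h.py <<'E'
A=np.array([.5914,.1138]); S=-157.8
def u(d): d=np.radians(d); return np.array([np.cos(d),np.sin(d)])
def ear(th,rad,off,z): # tool y radial at th, tool z clockwise; off negative = anticlockwise side
    p=A+rad*u(th)+off*u(th-90); return goal([*p,z],np.radians(th))
def state(): # pose relative to the axle in tool axes
    M=T(); d=np.append(A,0)-M[:3,3]; print("yaw",np.degrees(np.arctan2(M[1,1],M[0,1])).round(2),"rel tool",(-(M[:3,:3].T@d)).round(4),"z",M[2,3].round(4),"tilt",np.degrees(M[2,1:3]).round(2))
E
python3 - <<'E'
from h import *
np.set_printoptions(precision=4,suppress=True)
state(); print(ear(105.5,.07,-.026,.021))
E
```

```text
yaw 113.56 rel tool [-0.2543  0.0518 -0.0541] z 0.2538 tilt [-0.05  0.43]
(array([8.0557, 0.4323, 0.0184]), array([0.2331, 0.0212, 0.0384]))
```

>>> carry_out(motion=[0,0,0,0,0.0106,0.0192,1,0,0,0,0,0.0106,0.0192,1,8,0.4,0,0,0,0,1,0,0,0,0.045,0,0,1,0,0,0,0.045,0,0,1,0,0,0,0.045,0,0,1,0,0,0,0.045,0,0,1,0,0,0,0.02,0,0,1,0,0,0,0,0,0,1])

```text
time_s: 3.5
eef_pos: [0.5511, 0.1761, 0.0508]
eef_rot: [0.705, -0.09, 0.698, 0.09]
wrist_force: [-0.3, -0.2, -0.1]
opening: 0.001
```

Run:
```python
from h import *
np.set_printoptions(precision=4,suppress=True)
state(); print(ear(105.5,.07,-.026,.021)); print(ctrl.get_obs()["wrist_force"])
im=ctrl.camera("wrist"); cv2.imwrite("pics/w2.png",im)
```

```text
yaw 104.62 rel tool [-0.0511  0.0703 -0.0228] z 0.0508 tilt [-0.09  0.52]
(array([-0.8774,  0.5178,  0.0981]), array([ 0.0298, -0.0008, -0.004 ]))
[-0.2823 -0.1662 -0.0698]
```

View pics/w2.png

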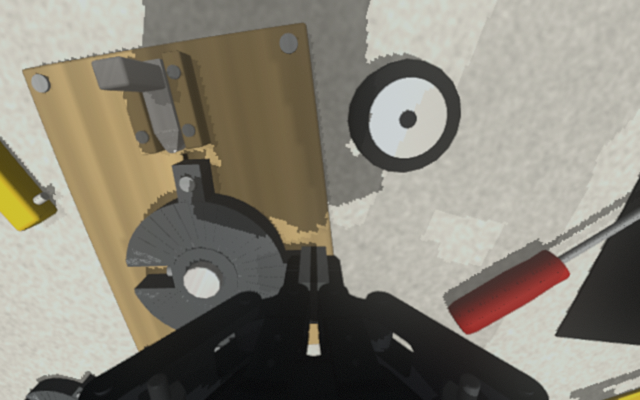

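The wrist picture shows the fingertips at about (315,250), over the plate just short of the left ear, which the fingers hide. The wheel at (408,118) is well clear. I'll back off 4 mm and go down.

>>> carry_out(motion=[-0.9,0.5,0,0,-0.001,-0.005,1,0,0,0,0.014,0,0,1,0,0,0,0.015,0,0,1,0,0,0,0,0,0,1])

```text
time_s: 3.95
eef_pos: [0.5512, 0.1742, 0.0267]
eef_rot: [0.704, -0.097, 0.697, 0.095]
wrist_force: [-0.7, -0.6, 0.3]
opening: 0.001
```

>>> carry_out(motion=[0,0,0,0,0,0.002,1,0,0,0,0,0,0.002,1,0,0,0,0,0,0.002,1,0,0,0,0,0,0.002,1])

```text
time_s: 4.35
eef_pos: [0.5594, 0.1765, 0.0272]
eef_rot: [0.704, -0.097, 0.697, 0.095]
wrist_force: [-1.0, 0.2, -0.5]
opening: 0.002
```

```bash
python3 -c "
from h import *
state(); print(ctrl.get_obs()['wrist_force'])"
```

```text
yaw 105.56 rel tool [-0.0276  0.0689 -0.0137] z 0.0272 tilt [-0.2   0.58]
[-1.03814876  0.17148176 -0.45620311]
```

>>> carry_out(motion=[0,0,0,0,0,-0.003,1,0,0.5,0,0.005,0,0,1,0,0,0,0.002,0.001,0,1,0,0,0,0,0,0.002,1,0,0,0,0,0,0.002,1])

```text
time_s: 4.85
eef_pos: [0.561, 0.178, 0.0203]
eef_rot: [0.702, -0.097, 0.7, 0.095]
wrist_force: [-2.8, -0.9, 2.9]
opening: -0.001
```

>>> carry_out(motion=[3,0,0,0,0.0009,0.0037,1,3,0,0,0,0.0009,0.0037,1,3,0,0,0,0.0009,0.0037,1,3,0,0,0,0.0009,0.0037,1,3,0,0,0,0.0009,0.0037,1,3,0,0,0,0.0009,0.0037,1])

```text
time_s: 5.45
eef_pos: [0.5808, 0.1856, 0.0197]
eef_rot: [0.706, 0.017, 0.708, -0.021]
wrist_force: [-1.2, -2.7, 1.3]
opening: -0.0
```

```bash
python3 -c "
from h import *
state(); print(ctrl.get_obs()['wrist_force'])"
```

```text
yaw 86.92 rel tool [-0.0201  0.071  -0.0145] z 0.0197 tilt [-0.33 -0.17]
[-1.24928153 -2.66769734  1.29553973]
```

>>> carry_out(motion=[3,0,0,-0.0002,0.0008,0.0037,1,3,0,0,0,0.0008,0.0037,1,3,0,0,0,0.0008,0.0037,1,3,0,0,0,0.0008,0.0037,1,3,0,0,0,0.0008,0.0037,1,3,0,0,0,0.0008,0.0037,1,3,0,0,0,0.0008,0.0037,1,3,0,0,0,0.0008,0.0037,1])

```text
time_s: 6.25
eef_pos: [0.6091, 0.1851, 0.0191]
eef_rot: [0.682, 0.168, 0.69, -0.175]
wrist_force: [-1.3, 0.0, 1.0]
opening: -0.001
```

```bash
python3 -c "
from h import *
state(); print(ctrl.get_obs()['wrist_force'])"
```

```text
yaw 61.93 rel tool [-0.0198  0.071  -0.0181] z 0.0191 tilt [-0.65 -0.43]
[-1.302067    0.00581602  0.99740431]
```

>>> carry_out(motion=[3,0.2,0,-0.0005,0.0008,0.0039,1,3,0.2,0,-0.0005,0.0008,0.0039,1,3,0,0,0,0.0008,0.0039,1,3,0,0,0,0.0008,0.0039,1,3,0,0,0,0.0008,0.0039,1,3,0,0,0,0.0008,0.0039,1,3,0,0,0,0.0008,0.0039,1,3,0,0,0,0.0008,0.0039,1])

```text
time_s: 7.05
eef_pos: [0.6364, 0.1724, 0.0189]
eef_rot: [0.625, 0.312, 0.64, -0.32]
wrist_force: [-1.7, 0.1, 1.1]
opening: 0.004
```

```bash
python3 -c "
from h import *
state(); print(ctrl.get_obs()['wrist_force'])"; python3 look.py w3
```

```text
yaw 36.95 rel tool [-0.02    0.0708 -0.0201] z 0.0189 tilt [-1.13 -0.79]
[-1.71251906  0.0910141   1.13463541]
7.1 [0.637  0.172  0.0189] [ 0.0837  0.6199  1.477   0.0011  1.0681 -0.5588] [-0.82    0.2991 -0.8158] -0.0005493406444379202
axle 0.72 [0.5907 0.1123 0.0226] [190.2421 292.4213]
mark 0.58 [0.5437 0.0947 0.02  ] [108.428  267.2968]
disc 0.78 [0.5925 0.1144 0.0167] [198.6131 285.7089]
notch 0.74 [0.5564 0.0811 0.0224] [116.0087 296.5387]
notch 0.26 [ 0.5706 -0.0357  0.0007] [ 91.7265 385.8798]
```

View pics/w3.png

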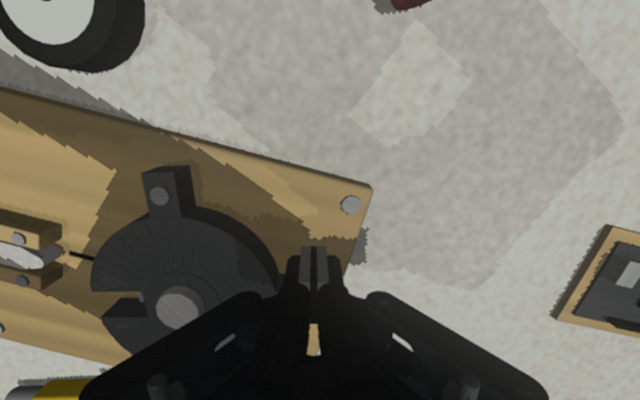

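The picture shows the notch mouth at about (112,305), still short of the dark mark line at (80,256), with an ear bolt at (159,196).

Run:
```python
from h import *
c=cam("wrist"); a=unproj(c,(180,308),.04); print(a)
for n,p in [("ear",unproj(c,(159,196),.032)),("notch",unproj(c,(108,306),.030)),("nose",unproj(c,(62,252),.023)),("line",unproj(c,(92,259),.014))]:
  for o in (a[:2],A):
    d=p[:2]-o; print(n,p,np.hypot(*d).round(4),np.degrees(np.arctan2(d[1],d[0])).round(1))
```

```text
[0.59110971 0.11553593 0.04      ]
ear [0.55133461 0.15927228 0.032     ] 0.0591 132.3
ear [0.55133461 0.15927228 0.032     ] 0.0606 131.4
notch [0.55743992 0.08014752 0.03      ] 0.0488 -133.6
notch [0.55743992 0.08014752 0.03      ] 0.0478 -135.3
nose [0.51898716 0.08926596 0.023     ] 0.0768 -160.0
nose [0.51898716 0.08926596 0.023     ] 0.0765 -161.3
line [0.53152101 0.08711864 0.014     ] 0.066 -154.5
line [0.53152101 0.08711864 0.014     ] 0.0656 -156.0
```

>>> carry_out(motion=[2,0,0,-0.0005,0.001,0.0037,1,2,0,0,-0.0005,0.001,0.0037,1,2,0,0,-0.0005,0.0011,0.0037,1,2,0,0,0,0.0011,0.0037,1,2,0,0,0,0.0012,0.0036,1])

```text
time_s: 7.85
eef_pos: [0.6484, 0.1613, 0.019]
eef_rot: [0.595, 0.364, 0.612, -0.374]
wrist_force: [-2.5, 0.8, 0.7]
opening: 0.001
```

```bash
python3 -c "
from h import *
state(); o=ctrl.get_obs(); print(o['wrist_force'],o['time_s'])
d=np.array(o['eef_pos'])[:2]-A; print(np.hypot(*d),np.degrees(np.arctan2(d[1],d[0])))"; python3 look.py w4
```

```text
yaw 27.11 rel tool [-0.0206  0.0719 -0.0166] z 0.019 tilt [-1.44 -0.73]
[-2.50599956  0.83175832  0.73355696] 7.85
0.07425470596969513 39.80531774243238
7.9 [0.6489 0.1609 0.019 ] [ 0.0651  0.638   1.4473  0.0017  1.0841 -0.4066] [-0.7175 -0.3003 -0.6259] 0.003506368444385947
axle 0.81 [0.5905 0.1112 0.0238] [186.1173 289.3743]
mark 0.8 [0.5449 0.0959 0.0203] [108.6615 273.6689]
disc 0.95 [0.5936 0.1164 0.016 ] [199.3834 277.3406]
notch 0.66 [0.549  0.09   0.0221] [111.0212 285.7136]
```

View pics/w4.png

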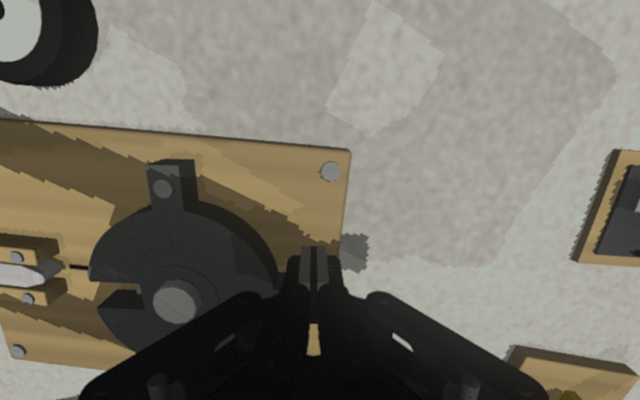

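The notch mouth at about (105,292) is now near the mark line at (80,267); about 8° remains.

>>> carry_out(motion=[2,0,0,0,0.001,0.0037,1,2,0,0,0,0.001,0.0037,1,0,0,0,0,0,0,1])

```text
time_s: 8.45
eef_pos: [0.6534, 0.1557, 0.019]
eef_rot: [0.581, 0.385, 0.598, -0.396]
wrist_force: [-0.7, 0.1, 0.4]
opening: 0.0
```

>>> carry_out(motion=[0,0,0,0,0,-0.004,1,0,0,0,0,0,-0.008,1,0,0,0,-0.03,0,0,1,0,0,0,-0.045,0,-0.01,1,0,0,0,-0.045,0,-0.01,1,0,0,0,-0.045,0,-0.01,1,0,0,0,0,0,0,1])

```text
time_s: 9.15
eef_pos: [0.6388, 0.1985, 0.1878]
eef_rot: [0.58, 0.383, 0.599, -0.396]
wrist_force: [0.1, 0.2, 0.0]
opening: -0.002
```

```bash
python3 look.py w5;python3 -c "
from h import *
state()
c=cam('wrist'); print([proj(c,[*A,.04]).round(), proj(c,[*(A+.11*u(S)),.03]).round()])
u0,v0=proj(c,[*(A+.04*u(S)),.03]).astype(int); im=cv2.imread('pics/w5.png'); y=max(0,v0-75);x=max(0,u0-100); print(x,y)
cv2.imwrite('pics/w5c.png',cv2.resize(im[y:y+150,x:x+200],None,fx=4,fy=4,interpolation=cv2.INTER_CUBIC))"
```

```text
9.2 [0.6373 0.1978 0.1844] [ 0.1217  0.4461  1.3653  0.0038  1.3671 -0.2817] [-0.3259  0.1574 -0.1401] -0.0007944330698992297
axle 0.83 [0.5893 0.1144 0.0267] [250.8284 233.731 ]
mark 0.86 [0.544  0.0984 0.0214] [211.9247 228.9619]
disc 0.96 [0.3019 0.1818 0.0035] [35.4657 78.1581]
disc 0.7 [ 0.4019 -0.1383  0.0003] [ 82.3568 321.4733]
disc 0.67 [0.5919 0.1114 0.0158] [254.2087 232.8592]
notch 0.93 [ 0.367  -0.1122  0.009 ] [ 56.528  303.3808]
notch 0.71 [0.5467 0.0956 0.0212] [213.4455 231.7138]
notch 0.57 [0.283  0.2293 0.0103] [18.1953 25.587 ]
key_tab 0.63 [0.4776 0.0692 0.0447] [141.5989 236.9691]
yaw 22.97 rel tool [-0.1789  0.0628 -0.0619] z 0.1768 tilt [-2.68 -0.98]
[array([255., 244.]), array([162., 237.])]
122 163
```

View pics/w5c.png

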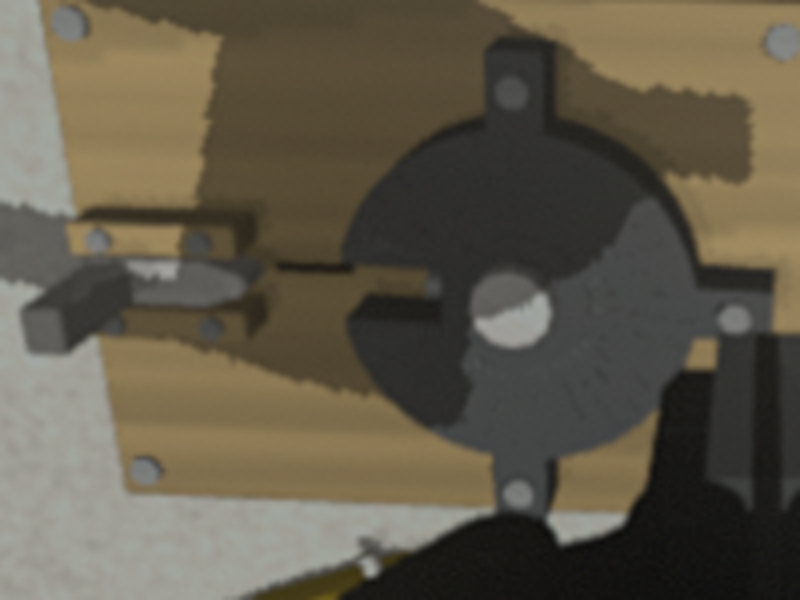

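Run:
```python
from h import *
K,k,_=cam("wrist"); M=T(); M[:3,3]=[.6378,.198,.186]; c=(K,k,M@np.array(ctrl.camera_params("wrist")["hand_eye"]))
f=lambda u,v,z: unproj(c,(u/4+122,v/4+163),z)
a=f(511,311,.04);print(a)
def ang(n,p,o):
    d=(p-o)[:2]; print(n,np.hypot(*d).round(4),np.degrees(np.arctan2(d[1],d[0])).round(1))
e1,e2,e3=f(512,93,.032),f(735,319,.032),f(518,494,.032)
ang("e1 (+90-180)",e1,a);ang("e2",e2,a);ang("e3",e3,a);ang("e1-e3",e1,e3)
ang("line",f(277,266,.014),f(352,267,.014)); ang("line from axle",f(277,266,.014),a);ang("line2 from axle",f(352,267,.014),a)
ang("plate left edge",f(42,5,.014),f(127,493,.014)); ang("bottom edge",f(127,493,.014),f(630,512,.014))
ang("screws top-bottom",f(70,22,.014),f(146,471,.014)); ang("screws top",f(70,22,.014),f(783,42,.014))
ang("tab",f(45,330,.063),a)
```

```text
[0.58826716 0.11220855 0.04      ]
e1 (+90-180) 0.0613 110.7
e2 0.0628 18.5
e3 0.0657 -71.0
e1-e3 0.1269 109.8
line 0.0236 -156.6
line from axle 0.0795 -157.7
line2 from axle 0.0559 -158.1
plate left edge 0.164 111.7
bottom edge 0.1692 -157.3
screws top-bottom 0.1502 111.9
screws top 0.207 -158.2
tab 0.1214 -158.1
```

The crop shows the notch opening at about (350,285) facing the mark line (277-352,266) and the key nose at (250,285). The disc is about 2° past aligned, roughly 2 mm at the mouth, so it's in tolerance. Next I turn the tool so that its z axis points along the slide.

>>> carry_out(motion=[-8.5,0,0,-0.01,0,0,1,-8.5,0,0,-0.01,0,0,1,-8.5,0,0,0,0,0,1,-8.5,0,0,0,0,0,1,-8.5,0,0,0,0,0,1,-8.5,0,0,0,0,0,1,-8.5,0,0,0,0,0,1,-8.5,0,0,0,0,0,1,-8.5,0,0,0,0,0,1,-8.5,0,0,0,0,0,1])

```text
time_s: 10.45
eef_pos: [0.6272, 0.1913, 0.177]
eef_rot: [0.668, -0.115, 0.725, 0.12]
wrist_force: [-0.0, -0.0, -0.4]
opening: 0.002
```

```bash
sed -i 's/A=np.array(\[.5914,.1138\])/A=np.array([.591,.114])/; s/S=-157.8/S=-157.9/' h.py
cat > k.py <<'E'
from h import *
import sys
np.set_printoptions(precision=4,suppress=True)
state(); o=ctrl.get_obs(); print(o["time_s"],o["q"],o["wrist_force"]@np.append(u(S),0),o["wrist_force"])
if len(sys.argv)>1: print(goal([*(A+float(sys.argv[1])*u(S)),float(sys.argv[2])],np.radians(S-90)))
E
python3 k.py .15 .12
```

```text
yaw 109.05 rel tool [-0.1799  0.0649  0.0455] z 0.177 tilt [ 1.18 -4.48]
10.45 [ 0.1139  0.4583  1.3653  0.0032  1.3988 -1.7908] 0.05837056681133598 [-0.0462 -0.0414 -0.3546]
(array([-3.0025, -4.449 , -1.301 ]), array([ 0.0718, -0.0704, -0.2043]))
```

>>> carry_out(motion=[-3,-4.4,-1.3,0,0,0,1,0,0,0,0,-0.014,-0.042,1,0,0,0,0,-0.014,-0.042,1,0,0,0,0,-0.014,-0.042,1,0,0,0,0,-0.014,-0.042,1,0,0,0,0,-0.014,-0.042,1,0,0,0,0,0,0,1])

```text
time_s: 11.15
eef_pos: [0.4471, 0.0414, 0.1638]
eef_rot: [0.687, -0.136, 0.7, 0.139]
wrist_force: [1.5, 1.5, -1.2]
opening: -0.001
```

```bash
python3 k.py .152 .042
```

```text
yaw 112.46 rel tool [-0.161  -0.0109 -0.1636] z 0.1638 tilt [ 0.43 -1.02]
11.15 [-0.1708 -0.0165  1.9644 -0.0033  1.2127 -2.1324] -1.9569687075333866 [ 1.4987  1.5108 -1.2307]
(array([ 0.3619, -1.0179, -0.4276]), array([0.1217, 0.0122, 0.0109]))
```

>>> carry_out(motion=[0.4,-1,-0.4,0,0.012,0.008,1,0,0,0,0,0,0,1,0,0,0,0.03,0,0,1,0,0,0,0.03,0,0,1,0,0,0,0,0,0,1])

```text
time_s: 11.65
eef_pos: [0.4496, 0.0542, 0.1001]
eef_rot: [0.693, -0.134, 0.695, 0.135]
wrist_force: [-0.7, 0.1, 0.5]
opening: -0.004
```

```bash
python3 k.py .152 .042; python3 look.py w6
```

```text
yaw 111.93 rel tool [-0.0997 -0.0026 -0.1538] z 0.1001 tilt [ 0.08 -0.15]
11.65 [-0.1432  0.0808  2.0134 -0.0002  1.0505 -2.0965] 0.6376205149951604 [-0.7475  0.1461  0.509 ]
(array([-0.1749, -0.1545, -0.0805]), array([0.0581, 0.0022, 0.0017]))
11.7 [0.4509 0.054  0.1018] [-0.1432  0.0787  2.0113 -0.0001  1.0522 -2.0965] [-0.9318 -0.2037  0.8153] -0.004146908921900355
axle 0.47 [ 0.5691 -0.0355  0.002 ] [183.3416 278.5598]
mark 0.94 [0.5455 0.0965 0.0199] [316.9178 314.3267]
disc 0.85 [ 0.4031 -0.1378  0.0006] [108.082   64.9025]
disc 0.79 [0.5936 0.114  0.0178] [315.0046 353.7473]
disc 0.79 [0.3002 0.179  0.0029] [527.4645  95.6558]
notch 0.82 [0.2843 0.2309 0.0121] [600.3306 103.0529]
notch 0.57 [ 0.3655 -0.1149  0.012 ] [138.0093  22.1492]
```

View pics/w6.png

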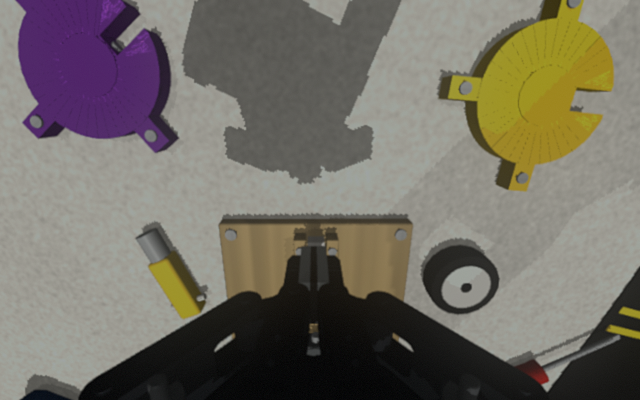

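The fingertips at (313,250) are centred on the cheeks (297-337, about 240), just outside the tab, and all the bystanders are clear. I'll lower the tool.

>>> carry_out(motion=[0,0,0,0.02,0.002,0,1,0,0,0,0.02,0,0,1,0,0,0,0.017,0,0,1,0,0,0,0,0,0,1])

```text
time_s: 12.35
eef_pos: [0.4581, 0.055, 0.0519]
eef_rot: [0.7, -0.137, 0.688, 0.132]
wrist_force: [-0.7, -0.0, 0.2]
opening: 0.002
```

>>> carry_out(motion=[0,0,0,0,0,0.003,1,0,0,0,0,0,0.003,1,0,0,0,0,0,0.003,1,0,0,0,0,0,0.003,1,0,0,0,0,0,0.003,1])

```text
time_s: 12.85
eef_pos: [0.4746, 0.0607, 0.0558]
eef_rot: [0.701, -0.137, 0.687, 0.132]
wrist_force: [-1.6, -0.4, -0.7]
opening: -0.005
```

```bash
python3 k.py .14 .042
```

```text
yaw 111.96 rel tool [-0.0581 -0.0065 -0.1268] z 0.0558 tilt [-0.65  1.05]
12.85 [-0.1208  0.201   1.9887 -0.0013  0.9304 -2.0743] 1.6675778745871088 [-1.6271 -0.4254 -0.7151]
(array([-0.1303,  1.0527,  0.6493]), array([ 0.0136,  0.0057, -0.0124]))
```

>>> carry_out(motion=[0,0,0,0,0,-0.006,1,0,1,0.6,0,0.003,-0.004,1,0,0,0,0.007,0.003,0,1,0,0,0,0.007,0,0,1,0,0,0,0,0,0,1])

```text
time_s: 13.35
eef_pos: [0.464, 0.0628, 0.0415]
eef_rot: [0.695, -0.135, 0.693, 0.134]
wrist_force: [-0.1, -0.3, 0.0]
opening: -0.007
```

```bash
python3 k.py .13 .042
```

```text
yaw 111.97 rel tool [-0.0419  0.     -0.1368] z 0.0415 tilt [-0.08  0.17]
13.35 [-0.1199  0.2197  2.0044  0.0003  0.9142 -2.0743] 0.25953592343755505 [-0.144  -0.3351  0.0456]
(array([-0.1335,  0.169 ,  0.0762]), array([-0.0004, -0.0004,  0.007 ]))
```

>>> carry_out(motion=[0,0,0,0,0,0.004,1,0,0,0,0,0,0.004,1,0,0,0,0,0,0.004,1,0,0,0,0,0,0.004,1,0,0,0,0,0,0.004,1,0,0,0,0,0,0.004,1])

```text
time_s: 13.95
eef_pos: [0.4869, 0.0724, 0.0409]
eef_rot: [0.694, -0.135, 0.694, 0.135]
wrist_force: [-2.0, -0.5, 1.4]
opening: -0.001
```

```bash
python3 k.py .1 .042
```

```text
yaw 111.97 rel tool [-0.041   0.0003 -0.1121] z 0.0409 tilt [-0.03  0.01]
13.95 [-0.0939  0.2689  1.9423 -0.0004  0.9299 -2.0478] 2.032249487205219 [-1.9796 -0.5266  1.3728]
(array([-0.1309,  0.011 ,  0.0285]), array([-0.0011, -0.0005,  0.0121]))
```

>>> carry_out(motion=[0,0,0,0,0,0.003,1,0,0,0,0,0,0.003,1,0,0,0,0,0,0.003,1,0,0,0,0,0,0.003,1])

```text
time_s: 14.35
eef_pos: [0.4991, 0.0773, 0.041]
eef_rot: [0.694, -0.135, 0.694, 0.135]
wrist_force: [-1.6, -0.9, 0.9]
opening: -0.0
```

>>> carry_out(motion=[0,0,0,0,0,0.002,1,0,0,0,0,0,0.002,1])

```text
time_s: 14.55
eef_pos: [0.5033, 0.079, 0.041]
eef_rot: [0.694, -0.135, 0.694, 0.135]
wrist_force: [-1.4, -1.2, 1.2]
opening: -0.002
```

```bash
python3 k.py .09 .042
```

```text
yaw 111.98 rel tool [-0.041   0.0003 -0.0945] z 0.041 tilt [-0.03  0.  ]
14.55 [-0.0774  0.3012  1.8991 -0.0006  0.9411 -2.0315] 1.7882520024387798 [-1.4344 -1.2206  1.184 ]
(array([-0.1168,  0.0002,  0.0327]), array([-0.001 , -0.0005,  0.0045]))
```

>>> carry_out(motion=[0,0,0,0,0,0.001,1,0,0,0,0,0,0.001,1,0,0,0,0,0,0.001,1])

```text
time_s: 14.85
eef_pos: [0.5064, 0.0802, 0.041]
eef_rot: [0.694, -0.135, 0.694, 0.135]
wrist_force: [-2.3, -1.6, 0.7]
opening: 0.002
```

>>> carry_out(motion=[0,0,0,0,0,0.001,1,0,0,0,0,0,0.001,1,0,0,0,0,0,0.001,1])

```text
time_s: 15.15
eef_pos: [0.5093, 0.0814, 0.041]
eef_rot: [0.694, -0.135, 0.694, 0.135]
wrist_force: [-1.9, -0.4, -0.3]
opening: -0.002
```

>>> carry_out(motion=[0,0,0,0,0,0.001,1,0,0,0,0,0,0.001,1,0,0,0,0,0,0.001,1])

```text
time_s: 15.45
eef_pos: [0.5122, 0.0826, 0.041]
eef_rot: [0.694, -0.135, 0.694, 0.135]
wrist_force: [-1.9, -1.7, 0.7]
opening: -0.004
```

>>> carry_out(motion=[0,0,0,0,0,0.001,1,0,0,0,0,0,0.001,1])

```text
time_s: 15.65
eef_pos: [0.5126, 0.0827, 0.0409]
eef_rot: [0.693, -0.135, 0.696, 0.135]
wrist_force: [-8.1, -3.6, 7.1]
opening: -0.002
```

>>> carry_out(motion=[0,0,0,0,0,0.001,1,0,0,0,0,0,0.001,1])

```text
time_s: 15.85
eef_pos: [0.5125, 0.0827, 0.041]
eef_rot: [0.691, -0.136, 0.697, 0.135]
wrist_force: [-6.1, -3.3, 6.2]
opening: 0.0
```

>>> carry_out(motion=[0,0,0,0,0,0.001,1,0,0,0,0,0,0.001,1])

```text
time_s: 16.05
eef_pos: [0.5124, 0.0827, 0.041]
eef_rot: [0.689, -0.136, 0.699, 0.135]
wrist_force: [-5.7, -3.5, 6.1]
opening: 0.002
```

>>> carry_out(motion=[0,0,0,0,0,0.001,1,0,0,0,0,0,0.001,1])

```text
time_s: 16.25
eef_pos: [0.5124, 0.0826, 0.0411]
eef_rot: [0.687, -0.137, 0.701, 0.135]
wrist_force: [-6.3, -2.9, 5.8]
opening: 0.001
```

>>> carry_out(motion=[0,0,0,0,0,0.0014,1,0,0,0,0,0,0.0016,1])

```text
time_s: 16.45
eef_pos: [0.5126, 0.0828, 0.0411]
eef_rot: [0.685, -0.137, 0.703, 0.134]
wrist_force: [-9.0, -4.4, 8.2]
opening: 0.0
```

```bash
python3 k.py .09 .041
```

```text
yaw 112.14 rel tool [-0.0388  0.0007 -0.0855] z 0.0411 tilt [ 0.08 -1.51]
16.45 [-0.0624  0.3349  1.8528 -0.0122  0.9783 -2.0127] 9.932941563284677 [-8.9542 -4.3501  8.2399]
(array([ 0.0376, -1.5122, -0.084 ]), array([ 0.0002, -0.0006, -0.0056]))
```

>>> carry_out(motion=[0,0,0,0,0,0.0017,1,0,0,0,0,0,0.0017,1,0,0,0,0,0,0.0017,1,0,0,0,0,0,0.0017,1])

```text
time_s: 16.85
eef_pos: [0.5125, 0.0828, 0.0412]
eef_rot: [0.679, -0.138, 0.709, 0.134]
wrist_force: [-9.3, -4.8, 10.0]
opening: 0.0
```

>>> carry_out(motion=[0,0,0,0,0,0.0018,1,0,0,0,0,0,0.0018,1,0,0,0,0,0,0.0018,1,0,0,0,0,0,0.0018,1])

```text
time_s: 17.25
eef_pos: [0.5123, 0.0827, 0.0414]
eef_rot: [0.672, -0.14, 0.715, 0.134]
wrist_force: [-10.2, -5.4, 10.1]
opening: 0.003
```

```bash
python3 k.py .1 .041
```

```text
yaw 112.31 rel tool [-0.0362  0.0011 -0.0871] z 0.0414 tilt [ 0.24 -3.51]
17.25 [-0.0548  0.3547  1.8255 -0.0265  1.0186 -2.0005] 11.505534917247843 [-10.2325  -5.3819  10.0752]
(array([ 0.2161, -3.5084, -0.2296]), array([ 0.0014, -0.0005, -0.0152]))
```

Held about 10–11.5 N for 0.8 s. Backing off and checking.

>>> carry_out(motion=[0,0,0,0,0,-0.004,1,0,0,0,0,0,-0.01,1,0,-3.5,0,-0.005,0,-0.01,1,0,0,0,-0.04,0,0,1,0,0,0,-0.04,0,0,1,0,0,0,-0.04,0,-0.03,1,0,0,0,-0.03,0,-0.04,1,0,0,0,0,0,-0.03,1,0,0,0,0,0,0,1,0,0,0,0,0,0,1])

```text
time_s: 18.25
eef_pos: [0.3934, 0.0335, 0.2017]
eef_rot: [0.697, -0.136, 0.69, 0.138]
wrist_force: [0.7, -0.3, -0.9]
opening: 0.0
```

```bash
python3 look.py w7;python3 -c "
from h import *
state(); c=cam('wrist')
u0,v0=proj(c,[*(A+.04*u(S)),.03]).astype(int); im=cv2.imread('pics/w7.png'); y=max(0,v0-90);x=max(0,u0-100); print(x,y)
cv2.imwrite('pics/w7c.png',cv2.resize(im[y:y+150,x:x+200],None,fx=4,fy=4,interpolation=cv2.INTER_CUBIC))"
```

```text
18.3 [0.3932 0.0337 0.2013] [-0.2228 -0.2275  2.0694  0.0063  1.2933 -2.1854] [ 0.6213 -0.8894 -0.628 ] -0.0008526101885001091
axle 0.61 [0.5949 0.1147 0.0236] [312.3874 329.1103]
disc 0.94 [ 0.4062 -0.1391 -0.0022] [174.3505 130.1219]
disc 0.81 [0.299  0.1792 0.0038] [456.9482 149.3459]
notch 0.82 [ 0.3674 -0.1174  0.0138] [195.2013 105.6354]
notch 0.82 [0.283  0.2269 0.0099] [500.8444 153.2033]
yaw 112.4 rel tool [-0.2017  0.002  -0.2121] z 0.2004 tilt [0.17 0.35]
212 218
```

View pics/w7c.png

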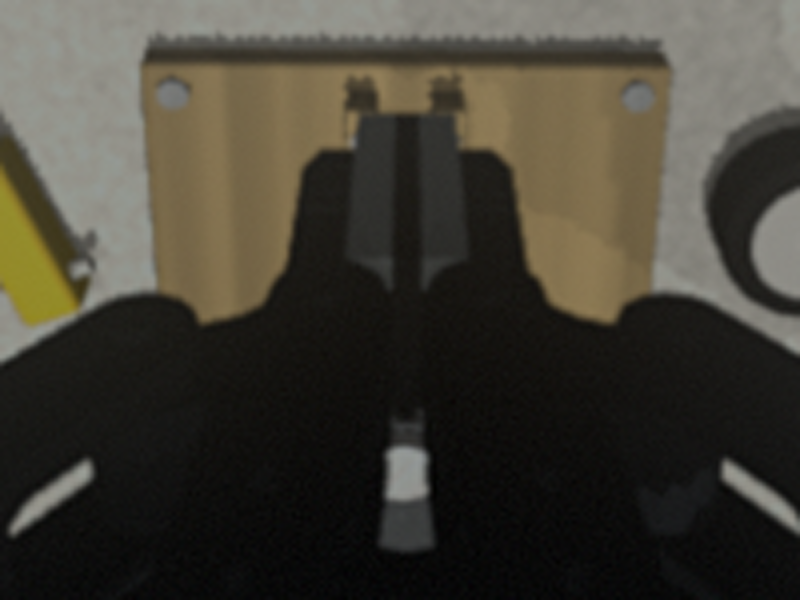

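The gripper hides the disc and key in this view, though the empty space between the cheeks at (405,95) shows the key is in. I'll check from the fixed cameras.

```bash
python3 -c "
from h import *
ims=[]
for n in ['top','scene']:
    c=cam(n); im=ctrl.camera(n); p=proj(c,[*(A+.05*u(S)),.03]).astype(int); print(n,p-[40,35])
    ims.append(cv2.resize(im[p[1]-35:p[1]+35,p[0]-40:p[0]+40],None,fx=5,fy=5,interpolation=cv2.INTER_CUBIC))
    for t in ['notch','key_tab','disc']:
        for r in ctrl.landmark_of(n,t): print(t,round(r['conf'],2),w(c,r['point']).round(4))
cv2.imwrite('pics/end.png',np.hstack(ims)); print('mark',A+.05*u(S),'axle',A)"
```

```text
top [242 177]
notch 0.87 [0.2809 0.2309 0.0117]
notch 0.85 [ 0.7845 -0.0384  0.0093]
notch 0.58 [0.5485 0.0967 0.0236]
notch 0.56 [ 0.363  -0.1118  0.0115]
key_tab 0.57 [0.5326 0.0877 0.048 ]
disc 0.93 [ 0.8041 -0.0066  0.0022]
disc 0.9 [ 0.4102 -0.1358 -0.0009]
disc 0.68 [0.596  0.1121 0.0134]
disc 0.6 [ 0.3     0.1791 -0.0006]
scene [308 197]
notch 0.87 [ 0.3612 -0.1142  0.0145]
notch 0.73 [0.2822 0.2288 0.0103]
notch 0.69 [ 0.7855 -0.0422  0.0086]
notch 0.68 [0.5486 0.0974 0.0249]
notch 0.61 [ 0.5744 -0.0371 -0.0013]
key_tab 0.61 [0.5316 0.0863 0.0522]
disc 0.97 [0.5925 0.1105 0.0172]
disc 0.85 [ 4.039e-01 -1.407e-01  3.000e-04]
disc 0.78 [0.3037 0.1838 0.0026]
disc 0.74 [ 0.8044 -0.0114 -0.0015]
mark [0.54467357 0.09518879] axle [0.591 0.114]
```

View pics/end.png

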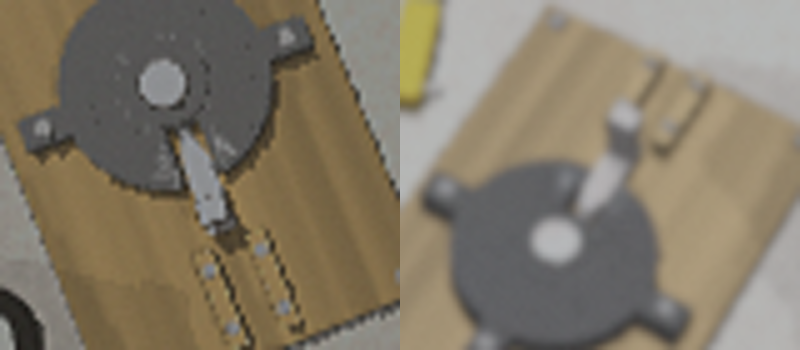

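The key is in the notch, with the tab at r≈65 mm (slide about 57 mm) and the disc flat and aligned. The first press also carried about 10 N of vertical rub, so the net force on the screw is uncertain. I'll press once more, cleaner and still under the limit.

```bash
python3 k.py .105 .09
```

```text
yaw 112.38 rel tool [-0.2023  0.0016 -0.2122] z 0.2009 tilt [0.13 0.4 ]
18.95 [-0.2224 -0.2256  2.0687  0.006   1.2941 -2.1854] 0.5612304053969408 [-0.5308 -0.1845  0.2373]
(array([ 0.2754,  0.3948, -0.1297]), array([ 0.1116, -0.0009,  0.1078]))
```

>>> carry_out(motion=[0.3,0.4,-0.1,0,0,0.03,1,0,0,0,0.03,0,0.035,1,0,0,0,0.04,0,0.035,1,0,0,0,0.03,0,0,1,0,0,0,0,0,0,1,0,0,0,0,0,0,1])

```text
time_s: 19.55
eef_pos: [0.4898, 0.0717, 0.1024]
eef_rot: [0.696, -0.136, 0.692, 0.134]
wrist_force: [0.8, 0.3, 0.9]
opening: -0.001
```

```bash
python3 k.py .105 .044
```

```text
yaw 112.01 rel tool [-0.1029 -0.0017 -0.1092] z 0.1024 tilt [-0.19  0.29]
19.55 [-0.0946  0.162   1.9159 -0.0006  1.0577 -2.0492] -0.8460037975390305 [0.802  0.2735 0.9273]
(array([-0.0923,  0.2909,  0.1872]), array([0.0584, 0.0013, 0.0044]))
```

>>> carry_out(motion=[0,0.3,0.2,0.02,0.001,0,1,0,0,0,0.02,0,0,1,0,0,0,0.015,0,0,1,0,0,0,0,0,0,1,0,0,0,0,0,0,1])

```text
time_s: 20.05
eef_pos: [0.4946, 0.0711, 0.056]
eef_rot: [0.699, -0.136, 0.69, 0.133]
wrist_force: [0.1, -0.8, 1.2]
opening: 0.002
```

```bash
python3 k.py .087 .044
```

```text
yaw 111.93 rel tool [-0.0572 -0.0041 -0.1048] z 0.056 tilt [-0.35  0.68]
20.05 [-0.0951  0.2471  1.9299  0.      0.9512 -2.0487] 0.23493849554217514 [ 0.0663 -0.7878  1.2352]
(array([-0.1683,  0.6829,  0.3545]), array([0.0122, 0.0036, 0.0183]))
```

>>> carry_out(motion=[0,0.7,0.4,0.006,0.002,0,1,0,0,0,0.006,0.002,0,1,0,0,0,0,0,0.004,1,0,0,0,0,0,0.004,1,0,0,0,0,0,0.004,1])

```text
time_s: 20.55
eef_pos: [0.5076, 0.0795, 0.0476]
eef_rot: [0.696, -0.135, 0.692, 0.134]
wrist_force: [-0.2, 0.1, 0.3]
opening: 0.0
```

```bash
python3 k.py .085 .044
```

```text
yaw 111.9 rel tool [-0.0481 -0.001  -0.09  ] z 0.0476 tilt [-0.1   0.28]
20.55 [-0.0763  0.2942  1.8904  0.0007  0.9518 -2.0299] 0.15872249665360297 [-0.2075  0.0891  0.3472]
(array([-0.1956,  0.2813,  0.1015]), array([0.0037, 0.0006, 0.0052]))
```

>>> carry_out(motion=[0,0.3,0,0.001,0,0.0015,1,0,0,0,0.001,0,0.0015,1,0,0,0,0,0,0.001,1,0,0,0,0,0,0.001,1,0,0,0,0,0,0.001,1])

```text
time_s: 21.05
eef_pos: [0.5135, 0.0819, 0.0454]
eef_rot: [0.693, -0.135, 0.695, 0.134]
wrist_force: [-6.0, -2.8, 5.4]
opening: -0.001
```

>>> carry_out(motion=[0,0,0,-0.001,0,0.0012,1,0,0,0,-0.001,0,0.0012,1])

```text
time_s: 21.25
eef_pos: [0.5133, 0.0823, 0.046]
eef_rot: [0.691, -0.135, 0.697, 0.134]
wrist_force: [-2.5, -3.4, -3.1]
opening: 0.002
```

>>> carry_out(motion=[0,0,0,-0.0004,0,0.0016,1,0,0,0,-0.0004,0,0.0018,1])

```text
time_s: 21.45
eef_pos: [0.5133, 0.0824, 0.0459]
eef_rot: [0.689, -0.136, 0.7, 0.134]
wrist_force: [-7.9, -5.7, 5.5]
opening: -0.001
```

>>> carry_out(motion=[0,0,0,-0.0004,0,0.002,1,0,0,0,-0.0004,0,0.002,1])

```text
time_s: 21.65
eef_pos: [0.5133, 0.0824, 0.0461]
eef_rot: [0.685, -0.136, 0.703, 0.134]
wrist_force: [-8.5, -6.7, 6.0]
opening: 0.0
```

>>> carry_out(motion=[0,0,0,-0.0004,0,0.0022,1,0,0,0,-0.0004,0,0.0022,1,0,0,0,-0.0004,0,0.0022,1])

```text
time_s: 21.95
eef_pos: [0.5131, 0.0823, 0.0462]
eef_rot: [0.679, -0.137, 0.708, 0.133]
wrist_force: [-10.1, -7.0, 5.4]
opening: 0.003
```

>>> carry_out(motion=[0,0,0,-0.0004,0,0.0023,1,0,0,0,-0.0004,0,0.0023,1,0,0,0,-0.0004,0,0.0023,1])

```text
time_s: 22.25
eef_pos: [0.5129, 0.0822, 0.0464]
eef_rot: [0.673, -0.138, 0.714, 0.133]
wrist_force: [-9.4, -7.0, 6.6]
opening: -0.001
```

>>> carry_out(motion=[0,0,0,0,0,-0.004,1,0,0,0,0,0,-0.01,1,0,-3.5,0,-0.005,0,-0.01,1,0,0,0,-0.04,0,0,1,0,0,0,-0.04,0,0,1,0,0,0,-0.04,0,-0.03,1,0,0,0,-0.03,0,-0.04,1,0,0,0,0,0,-0.03,1,0,0,0,0,0,0,1,0,0,0,0,0,0,1])

```text
time_s: 23.25
eef_pos: [0.3957, 0.034, 0.2085]
eef_rot: [0.701, -0.135, 0.687, 0.137]
wrist_force: [0.3, 0.5, -0.5]
opening: 0.004
```

```bash
python3 -c "
from h import *
o=ctrl.get_obs(); print(o['time_s'],o['eef_pos'],o['wrist_force'])
ims=[]
for n in ['top','scene']:
    c=cam(n); im=ctrl.camera(n); p=proj(c,[*(A+.05*u(S)),.03]).astype(int)
    ims.append(cv2.resize(im[p[1]-35:p[1]+35,p[0]-40:p[0]+40],None,fx=5,fy=5,interpolation=cv2.INTER_CUBIC))
    for t in ['notch','key_tab','disc']:
        for r in ctrl.landmark_of(n,t):
            q=w(c,r['point'])
            if np.hypot(*(q[:2]-A))<.15: print(n,t,round(r['conf'],2),q.round(4))
cv2.imwrite('pics/end2.png',np.hstack(ims))"
```

```text
23.25 [0.39565407 0.03397287 0.2084631 ] [ 0.31130818  0.52021977 -0.49568957]
top notch 0.9 [0.5455 0.1016 0.0227]
top key_tab 0.4 [0.5345 0.0859 0.0476]
top disc 0.74 [0.5956 0.1101 0.0125]
scene notch 0.58 [0.5468 0.0944 0.0236]
scene disc 0.76 [0.5924 0.1097 0.0143]
```

View pics/end2.png

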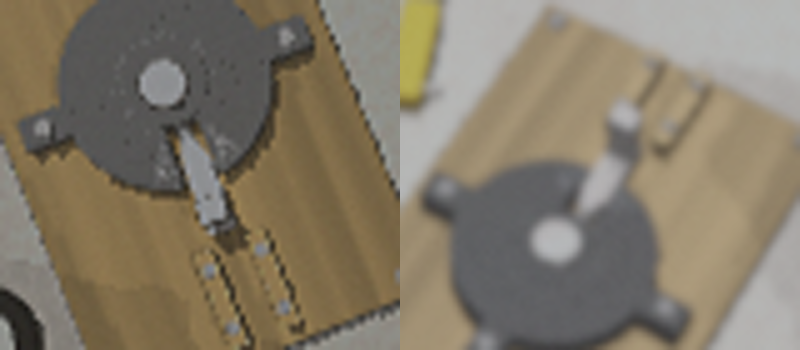

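Both views show the key nose in the notch (top about (200,170), scene about (605,185)), the disc flat and nothing touched. Handing in.

```bash
python3 -c "
from bench import ctrl
print(ctrl.hand_in())"
```

```text
the job is handed in; nothing more can be done
None
```

The job is handed in: the disc is turned, the key is pressed home in its notch, and the arm is clear of everything. Handing in reports no verdict, so the result rests on my checks below.

- **Turning the disc:** I pushed one ear around by about 86° until the notch faced the key. It ended about 2° past aligned, roughly 2 mm at the notch mouth. Tool force readings while turning stayed near 3 N or less.
- **Touching the key early:** While lowering beside the tab I nudged the key in by an estimated 6 mm after the notch was aligned. That is well inside the 20 mm limit.
- **Pressing the key:** It met the set screw at about 55–57 mm of slide. I pressed it twice, each time at about 10–12 N along the slide for more than half a second.
- **Why twice:** The first press also carried about 10 N of vertical rubbing on the tab, so the net force on the screw was uncertain. The force between key and disc was inferred from the wrist sensor, not measured directly.
- **Last checks:** The top and scene pictures show the nose in the notch and the disc flat and aligned, and nothing nearby looks moved. The arm is about 0.2 m up and touching nothing.
- **Disagreement:** The network's last two readings of the notch differ by about 7 mm, one about 6 mm from the mark and one about 2 mm. I trusted the pictures, because the 14 mm key sits inside the 17 mm notch.

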